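# Pin a test coupon into the inclined pull jig

## Robot

A 6-joint arm with a two-finger parallel gripper is mounted at the origin on a cart in front of the work surface, level with it; the furniture and walls round the work are solid. World frame = base frame: x ahead of the robot, y to its left, z up, the work surface at z = 0. Lengths are in m, angles in rad, forces in N, time in s.
With the tool pointing down it reaches from about 0.25 to 0.85 m from the base axis. Payload 12.5 kg.
Tool frame: the origin (TCP) lies midway between the tips of the shut fingers; the grasp point (between the pads) lies 19 mm behind it; z points along the fingers, y is the line along which they close (so a half turn about z gives the same grasp; the last joint's range is limited). The gripper opens to 93 mm and grips with 3 to 60 N. Pads are 15 mm wide; open, the fingers measure 128 mm over their backs; the gripper's body (75 mm by 188 mm) begins 65 mm behind the grasp point.
Start: joints at [1.169, 0.351, 1.652, -0, 1.139, -0.085], TCP at [0.171, 0.523, 0.219] pointing down, gripper open.
Joint ranges: [-2.75, 2.75], [-0.79, 2.1], [0.01, 2.65], [-1.57, 4.71], [0.07, 3.14], [-2.87, 2.87]. Speed limits (rad/s): [2.22, 2.22, 2.79, 3.14, 3.14, 3.14].

## Interface

Orientations are given as [roll, pitch, yaw] about the fixed x, y, z axes, in that order (R = Rz(yaw) Ry(pitch) Rx(roll)).
In Python, from station import env gives the robot as it stands.
- The arm moves only by the shell command python3 -m inch 'ROWS' [OPENING] [FORCE]. ROWS is a JSON list of rows, 1 to 8 of them, each of 6 numbers: dx, dy, dz in m, then a rotation vector rx, ry, rz in rad; each row is the pose to reach, as a shift and turn from the pose commanded when the command began, along the tool's axes at that moment; what a row does not reach only later rows make up. A row lasts 1/8 s, in which the tool goes at most 0.0625 m and 0.188 rad, less where a joint would pass 70% of its speed; a pose out of reach is approached as far as the arm can. OPENING is the finger opening in m, set as the command begins (- or left out keeps the last). The fingers move at their own pace and stop on an object; FORCE is the grip in N (left out, the last holds). Time passes only in rows, so rows that do not move let the fingers close. It prints the time, the measured TCP pose, the force, the opening and the grip force at its end.
- env.state(): the state, without advancing time (a new reading comes with each control period).
- env.snapshot(name): name is "scene" or "top" or "wrist"; returns the picture (400x640x3 uint8, red, green, blue); there is no depth.
- env.get_calibration(name): a dict with "fx", "fy", "cx", "cy" (pixels), "k1" (the pictures are not rectified: a ray, as slopes to the right and down, at radius r is drawn at 1 + k1 r^2 times it, then the intrinsics apply), "R" (3x3) and "t" (3): a world point X has camera coordinates R X + t; the wrist camera has in their place "hand_eye" (4x4, takes a point from camera to tool coordinates, whose origin is the TCP and whose axes are the flange's). Camera axes: x right, y down, z forward; pixel columns grow to the right and rows downward; lengths in m; the calibration is good to about 2 mm. A picture is of the moment at which its call begins: read the wrist's pose just before it. get_calibration takes no time and is no camera call.
- env.sign_off(): hands the job in; it is judged then, once.
Trained networks look in the newest picture that a camera, given by its name, has taken for a name from the list of things; names that differ only in an ending like _2 or _b are one class to them, and where a whole thing is asked for, a point or a joint stands for the part that bears it (a point fixed in the world has none). Each returns a list of dicts, best first, with "score" (0 to 1); they miss things now and then, are a little off and sometimes report something else, mostly with a low value. They report only what shows in the picture. A call takes as long as a camera call. They do not tell look-alikes from the thing itself.
- env.recognise(target, camera): "position" ([x, y, z] in m, in world coordinates, good to about 4 mm: the middle of the surface that is visible of it).
- env.spot_point(target, camera): "position" ([x, y, z] in m, in world coordinates, good to about 4 mm: a listed point, or the origin of a listed thing).
The state is a dict: "time": time; "joints": joint angles; "dq": joint speeds; "joint_torque": joint torques, N m; "ee_pos": TCP position; "tcp_rot": TCP orientation; "wrist_force": force on the tool from outside, world axes, zero at the start; "moment": the same for the moment, N m; "width": finger opening in m; "gripper_force": force on a finger pad.
Only numpy, scipy, OpenCV 4.12 (cv2) and the standard library are available. Lean on these libraries where they do the work, as an engineer would, in place of code of your own. Each camera call takes 0.05 s, during which the arm holds its last target. There are 200 camera calls.

## Task

Load the test coupon in the sloping jig: swing its free eye into the open fork until the holes line up, take the longer of the two headed pins from the wooden block and push it through fork and eye until its flange sits flush on the fork, then turn the keeper bar all the way over the flange so that the pin cannot back out. Leave the shorter pin in its bore and do not disturb the other things on the bench.

Things in the scene. Friction and masses are not known exactly. Their poses are not given: they have to be found in the camera images.
- clevis: the fixed lower fork with the sloping steel bed under it, one rigid piece. Origin: on the axis of the fork's holes, in the upper face of its upper ear, where the pin's flange seats (about 110 mm over the bench). Axes: x up the slope along the bed, which rises 30 degrees towards the robot's right; y roughly away from the robot; z square out of the bed, up and to the left. The pin goes in along -z
- fork_slot (a point): a point of the fork on its holes' axis, middle of the slot, at z -23 mm of clevis; same axes as clevis. Ears of 22 mm outer radius with 18 mm holes: upper ear clevis z -14 to 0, slot -32 to -14, lower ear -48 to -32 mm; bed's surface at -60. The web closes the slot on the low side (x below -25 mm); it is open up the slope and to both sides; the coupon swings in from the -y side
- jig: the jig's grey stand, fixed, 215 x 130 mm; origin under its centre, x level, upslope. Clevis' origin is at x -80, y 0, z 110 mm of it. Bed 250 x 110 mm, clevis x -52 to 198 mm; upper clevis 44 mm wide at clevis x 128 to 197 mm, its bolt head up to clevis z 10 mm. Furniture behind: penetrometer, world x over 0.75 m, 530 mm high; bath behind the pin block, x over 0.59, y -0.07 to 0.28, 390 mm
- coupon (a joint): turn (rad) of the coupon about its bolt (x 150, y 0 mm of clevis), axis = clevis z. 0: straight down the slope, free eye in the fork, holes in line; positive: swung out to -y, towards the robot. Range -0.2 to 1.15; friction holds it, about 1.5 N at the eye moves it. Flat aluminium dog-bone bar 194 mm long, 14 mm thick, eyes 44 mm in diameter 150 mm apart, free eye's hole 19 mm
- coupon_eye (a point): centre of the coupon's free eye hole, at mid thickness, 150 mm from the bolt; axes of the coupon: x along the bar from free eye to bolt, y across it, z = clevis z. In line when at fork_slot
- coupon_waist (a point): middle of the coupon's waist at mid thickness, 75 mm from the bolt; axes as coupon_eye. The waist is 26 mm wide across y over the middle 78 mm, and its underside stands 30 mm clear of the bed: it can be pinched across y
- long_pin: the longer headed pin, steel, 98 mm overall, about 0.3 kg. Origin: centre of its nose; z along the pin to the head. Shank 16 mm diameter, 54 mm long (first 10 mm taper from 8 mm at the nose), flange 42 mm in diameter from 54 to 60 mm, neck 20 mm in diameter to 70 mm, round grip head 26 mm in diameter from 71 to 98 mm. It starts upright, nose at the bottom of its bore (10 mm over the bench)
- long_pin_seat (a point): centre of the underside of the long pin's flange, 54 mm from the nose; it comes to the origin of clevis when the pin is home
- short_pin: the shorter headed pin: flange, head and diameter as the long one, but its shank is only 38 mm, so its head stands 16 mm lower in the block. It does not reach through the fork; leave it. Origin: centre of its nose, z towards the head
- pin_block: fixed wooden block, 58 x 150 x 44 mm, with three upright bores, 17 mm diameter, 34 mm deep, in a row along its y at -48, 0 and 48 mm; its y points roughly at the robot. Origin: centre of its underside. One pin stands in the middle bore, the other in the bore at +48 mm, either way round, so their grip heads are 22 mm clear of one another; the third bore is empty
- keeper (a joint): turn (rad) of the keeper bar about its pivot at x 0, y 48 mm of clevis, axis = clevis z. 0: closed against its stop, tongue over the flange, its tip at y 15 mm; positive: open, up to 1.5, tongue pointing up the slope, stud down. Friction holds it, about 1 N at the stud moves it. The bar lies at clevis z 8 to 13 mm: it passes over a seated flange, not over one that stands proud
- keeper_stud (a point): top centre of the keeper's upright stud, clevis z 41 mm; its axes turn with the keeper, z = clevis z. The stud is 11 mm in diameter (13 mm at its top rim) and stands 28 mm above the bar, 30 mm from the pivot: at x -30 sin(q), y 48 + 30 cos(q) mm of clevis for joint value q. Push it, or pinch it lightly: a hard pinch keeps it from turning between the fingers
- sample_tin: bystander: open tin, 57 mm diameter, 35 mm high, origin under its centre
- weight: bystander: brass weight, 33 mm diameter, 40 mm high, origin under its centre
- spanner: bystander: small adjustable spanner lying flat, 139 x 39 x 11 mm, origin under its centre
- stopwatch: bystander: stopwatch, 82 x 64 x 20 mm, origin under its centre
- reagent_bottle: bystander: amber bottle, 68 mm diameter, 154 mm high, origin under its centre
- sample_jar: bystander: glass jar with white lid, 66 mm diameter, 84 mm high, origin under its centre
Not all that is in view belongs to the job. Leave any red look-alike of the long_pin alone.

How it is judged:
By the outcome, as a careful person would: the job done as asked, in the order asked, and still so for the second after the job is handed in, with the robot touching nothing.
It also fails if it takes over 69 s, if anything falls off the work surface, if the arm or the gripper's body presses on something with over 40 N, if the wrist force passes 120 N, or if a joint passes its speed limit or range.

## Working session

There is one attempt and no reset: what is moved stays moved. The work goes in short steps, Python scripts to look and compute and a shell command to move; the robot and the scene stay as the last step left them, time stands still between calls to the robot, and variables do not carry over. Pictures are saved under pics/ and viewed, at most 11 in all, crops included, and the job is handed in when it is done.

```bash
ls; mkdir -p pics; python3 - <<'E'
from station import env
import cv2,numpy as np
s=env.state();print(s['time'],s['ee_pos'],s['tcp_rot'],s['width'])
for c in('scene','top'):
    im=env.snapshot(c);cv2.imwrite(f'pics/{c}0.png',im[:,:,::-1])
    for t in('clevis','jig','long_pin','short_pin','pin_block','long_pin_seat','coupon_eye','coupon_waist','keeper_stud','fork_slot'):
        r=env.spot_point(t,c)
        print(c,t,[(np.round(d['position'],3).tolist(),round(d['score'],2)) for d in r[:3]])
k=env.get_calibration('scene');print(k);print(env.get_calibration('top'));print(env.get_calibration('wrist'))
print(env.state()['time'])
E
```

```text
pics
0.0 [0.17117578 0.52231739 0.2181004 ] [-3.14043303e+00 -8.07727486e-05  2.82484156e+00] 0.09315830544321999
scene clevis [([0.57, -0.25, 0.111], 0.68)]
scene jig [([0.563, -0.324, -0.004], 0.64), ([0.499, 0.117, -0.002], 0.58), ([0.452, 0.123, 0.068], 0.3)]
scene long_pin [([0.452, 0.129, 0.01], 0.73), ([0.526, 0.023, 0.001], 0.7)]
scene short_pin [([0.505, 0.117, 0.01], 0.68), ([0.576, -0.248, 0.111], 0.23)]
scene pin_block [([0.503, 0.12, -0.001], 0.93)]
scene long_pin_seat [([0.53, 0.025, 0.056], 0.67), ([0.452, 0.126, 0.066], 0.58)]
scene coupon_eye [([0.442, -0.294, 0.122], 0.96)]
scene coupon_waist [([0.502, -0.34, 0.142], 0.92)]
scene keeper_stud [([0.639, -0.205, 0.13], 0.69)]
scene fork_slot [([0.571, -0.252, 0.086], 0.66), ([0.48, -0.068, -0.002], 0.52), ([0.439, -0.297, 0.124], 0.37)]
top clevis [([0.575, -0.244, 0.111], 0.93)]
top jig [([0.564, -0.324, -0.0], 0.66), ([0.679, -0.388, 0.004], 0.16)]
top long_pin [([0.456, 0.132, 0.012], 0.63), ([0.53, 0.024, 0.002], 0.62)]
top short_pin [([0.499, 0.118, 0.01], 0.49)]
top pin_block [([0.502, 0.114, 0.001], 0.62)]
top l
[... 785 characters left out ...]
76774298, 'R': array([[-0.01222281, -0.999919  ,  0.00354926],
       [-0.99435435,  0.01178047, -0.10545451],
       [ 0.10540415, -0.00481817, -0.99441779]]), 't': array([-0.05899808,  0.58788821,  1.12371174])}
{'fx': 288.2830192555962, 'fy': 288.2830192555962, 'cx': 319.704668708986, 'cy': 201.0251419314982, 'k1': -0.024227908853409936, 'hand_eye': array([[-2.25603422e-04, -9.67708931e-01, -2.52070177e-01,
         6.98318877e-02],
       [ 9.99999942e-01, -1.53773271e-04, -3.04659764e-04,
        -6.43605556e-04],
       [ 2.56060319e-04, -2.52070231e-01,  9.67708909e-01,
        -1.66122339e-01],
       [ 0.00000000e+00,  0.00000000e+00,  0.00000000e+00,
         1.00000000e+00]])}
1.1
```

View pics/scene0.png

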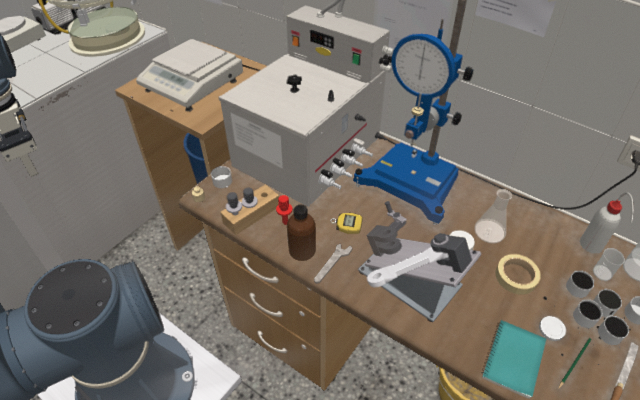

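View pics/top0.png

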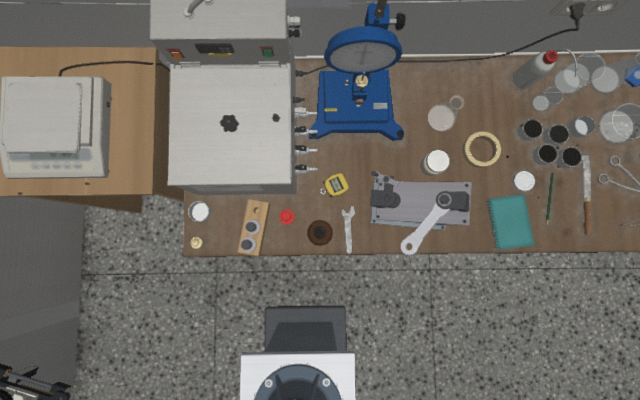

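Scene: the block stands at (248,207) with two grey-headed pins at (233,202) and (250,195). The red look-alike is at (284,207). The jig is at (420,265), with the coupon swung out to the left and the keeper open. The top view agrees: pins at (251,226) and (247,244), red one at (287,216).
Candidates for the long pin (scene pixels): near grey pin (233,202), middle grey pin (250,195), and the red look-alike (284,207), which is excluded. Next is a close crop to compare the two grey heads' heights.

```bash
cat > h.py <<'E'
from station import env
import numpy as np,cv2
from scipy.spatial.transform import Rotation as Rn
def proj(c,X):
    k=env.get_calibration(c);p=k['R']@np.array(X)+k['t'];s=p[:2]/p[2];s=s*(1+k['k1']*(s@s))
    return np.array([k['fx']*s[0]+k['cx'],k['fy']*s[1]+k['cy']])
def tool():
    s=env.state();return np.array(s['ee_pos']),Rn.from_euler('xyz',s['tcp_rot'])
def go(P,R2=None):
    "shift and rotvec in the present tool axes to reach world pose"
    p,R=tool();d=R.inv().apply(np.array(P)-p);r=(R.inv()*R2).as_rotvec() if R2 is not None else np.zeros(3)
    print('d',np.round(d,4),'r',np.round(r,4));return d,r
E
python3 - <<'E'
from h import *
out=[]
for c,(x,y) in(('scene',(200,170)),('top',(210,190))):
    im=cv2.imread(f'pics/{c}0.png')[y:y+60,x:x+100]
    im=cv2.resize(im,None,fx=4,fy=4,interpolation=cv2.INTER_CUBIC);out.append(im)
    for n,P in(('near',(.453,.129)),('mid',(.503,.117))):
        for h in(.108,.092,.070,.054):print(c,n,h,np.round((proj(c,[*P,h])-[x,y])*4))
cv2.imwrite('pics/crop1.png',np.hstack(out))
E
```

```text
scene near 0.108 [122. 101.]
scene near 0.092 [126. 119.]
scene near 0.07 [130. 143.]
scene near 0.054 [134. 161.]
scene mid 0.108 [190.  64.]
scene mid 0.092 [193.  82.]
scene mid 0.07 [197. 106.]
scene mid 0.054 [199. 123.]
top near 0.108 [141. 222.]
top near 0.092 [146. 222.]
top near 0.07 [151. 221.]
top near 0.054 [155. 221.]
top mid 0.108 [160. 145.]
top mid 0.092 [164. 146.]
top mid 0.07 [170. 147.]
top mid 0.054 [173. 148.]
```

View pics/crop1.png

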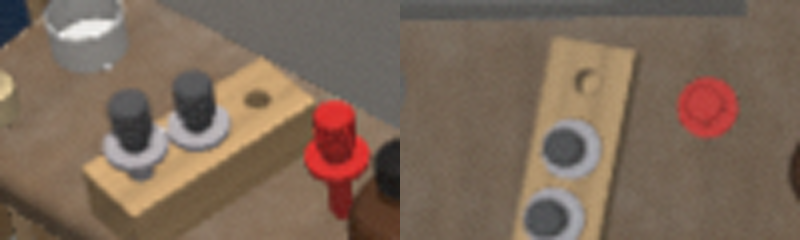

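The near grey pin, crop (130,97), shows bare shank under its flange, so it is the long one. The middle pin's flange sits almost on the block, so it is the short one. The red one is excluded.

```bash
cat >> h.py <<'E'
from scipy.optimize import least_squares
import json
def clevR(yaw):  # columns clevis axes; x up slope 30deg along heading yaw, y level
    h=np.array([np.cos(yaw),np.sin(yaw),0]);x=h*np.cos(np.pi/6)+[0,0,.5];y=np.array([-h[1],h[0],0])
    return np.c_[x,y,np.cross(x,y)]
def model(n,v):
    C=v[:3];R=clevR(v[3]);q,k=v[4:6];u=np.array([np.cos(q),np.sin(q),0])
    b=np.array([.15,0,-.023])
    if n=='jig':
        h=np.array([np.cos(v[3]),np.sin(v[3]),0]);return C+.08*h-[0,0,.11]
    L={'clevis':[0,0,0],'fork_slot':[0,0,-.023],'coupon_eye':b-.15*u,'coupon_waist':b-.075*u,
       'keeper_stud':[-.03*np.sin(k),.048+.03*np.cos(k),.041]}[n]
    return C+R@np.array(L)
def fit(meas,v0=(.573,-.247,.11,-1.6,.96,1.4)):
    f=lambda v:np.concatenate([(model(n,v)-p)*w for n,p,w in meas])*1000
    r=least_squares(f,v0,loss='soft_l1',f_scale=4);return r.x,f(r.x).reshape(-1,3)
def toolR(R,ang):
    "tool z = -clevis z, tool x = -clevis x turned by ang about clevis z (ang = coupon q pinches coupon)"
    x=-R@np.array([np.cos(ang),np.sin(ang),0]);z=-R[:,2];return Rn.from_matrix(np.c_[x,np.cross(z,x),z])
E
python3 - <<'E'
from h import *
m=[]
A=lambda n,*P:m.extend((n,np.array(p),1) for p in P)
A('clevis',[.57,-.25,.111],[.575,-.244,.111]);A('fork_slot',[.571,-.252,.086],[.572,-.255,.091])
A('jig',[.563,-.324,-.004],[.564,-.324,0]);A('coupon_eye',[.442,-.294,.122],[.439,-.294,.119])
A('coupon_waist',[.502,-.34,.142],[.506,-.343,.143]);A('keeper_stud',[.639,-.205,.13],[.638,-.209,.132])
v,r=fit(m);print(np.round(v,4));print(np.round(r,1))
json.dump([[n,list(map(float,p)),w] for n,p,w in m],open('m.json','w'))
R=clevR(v[3]);q=v[4];w=model('coupon_waist',v);print('waist',w)
T=toolR(R,q);print('eul',T.as_euler('xyz'))
go(w+R[:,2]*.12,T)
E
```

```text
[ 0.5728 -0.244   0.1092 -1.6856  0.9527  1.1261]
[[ 2.8  6.  -1.8]
 [-2.2 -0.  -1.8]
 [ 0.5 -3.4  3.2]
 [-0.5 -0.4 -1.8]
 [ 0.6  0.5  3.2]
 [-0.4  0.5 -0.8]
 [ 1.8 -1.7 -1.2]
 [ 4.8 -1.7  1.8]
 [-1.8 -0.1  0.5]
 [-5.8  2.9 -0.5]
 [-0.7 -2.3  1.1]
 [ 0.3  1.7 -0.9]]
waist [ 0.50018601 -0.34008641  0.14251758]
eul [-2.70179992  0.29396193  2.47480873]
d [-0.5692 -0.6585 -0.0278] r [ 0.4836 -0.2102  0.4065]
```

```bash
R='[-0.285,-0.33,-0.03,0.24,-0.1,0.2]'; python3 -m inch '[[-0.035,-0.041,-0.01,0,0,0],[-0.07,-0.082,-0.02,0,0,0],[-0.11,-0.125,-0.02,0,0,0],[-0.145,-0.17,-0.02,0.1,-0.04,0.1],[-0.18,-0.21,-0.02,0.2,-0.08,0.2],[-0.22,-0.25,-0.02,0.3,-0.12,0.3],[-0.25,-0.29,-0.02,0.4,-0.16,0.35],[-0.285,-0.33,-0.02,0.48,-0.21,0.4]]' && python3 - <<'E'
from h import *
v=np.array([ 0.5728,-0.244,0.1092,-1.6856,0.9527,1.1261])
R=clevR(v[3]);go(model('coupon_waist',v)+R[:,2]*.12,toolR(R,v[4]))
E
```

```text
time: 2.1
ee_pos: [0.3399, 0.1189, 0.2389]
tcp_rot: [-2.702, 0.294, 2.48]
wrist_force: [0.5, 0.0, -0.6]
width: 0.0933
gripper_force: 0.0
d [-0.3632 -0.1488  0.1827] r [0.0021 0.0022 0.0043]
```

```bash
python3 -m inch '[[-0.05,-0.021,0.02,0,0,0],[-0.1,-0.042,0.045,0,0,0],[-0.15,-0.063,0.07,0,0,0],[-0.2,-0.084,0.1,0,0,0],[-0.25,-0.105,0.125,0,0,0],[-0.3,-0.126,0.15,0,0,0],[-0.363,-0.149,0.183,0,0,0],[-0.363,-0.149,0.183,0,0,0]]' 0.06 && python3 - <<'E'
from h import *
p,T=tool();im=env.snapshot('wrist');cv2.imwrite('pics/w1.png',im[:,:,::-1])
m=[tuple(x) for x in json.load(open('m.json'))]
for n in('clevis','fork_slot','coupon_eye','coupon_waist','keeper_stud'):
    r=env.spot_point(n,'wrist');print(n,[(np.round(d['position'],3).tolist(),round(d['score'],2)) for d in r[:3]])
    if r and r[0]['score']>.4:m.append((n,list(map(float,r[0]['position'])),1.5))
v,r=fit(m);print(np.round(v,4));print(np.round(r[-5:],1))
json.dump(m,open('m2.json','w'))
E
```

```text
time: 3.1
ee_pos: [0.507, -0.2818, 0.2444]
tcp_rot: [-2.704, 0.292, 2.478]
wrist_force: [0.4, 0.7, 0.6]
width: 0.0603
gripper_force: 0.0
clevis [([0.574, -0.246, 0.11], 0.97), ([0.492, -0.15, -0.0], 0.7)]
fork_slot [([0.574, -0.256, 0.089], 0.78)]
coupon_eye [([0.446, -0.296, 0.12], 0.71), ([0.504, -0.342, 0.14], 0.44)]
coupon_waist [([0.504, -0.34, 0.142], 0.84)]
keeper_stud [([0.638, -0.203, 0.13], 0.57)]
[ 0.5737 -0.2441  0.1093 -1.6796  0.9467  1.1802]
[[-1.   2.9 -1.3]
 [-1.7  0.5 -0.1]
 [ 0.   0.7  0.6]
 [-3.3 -0.7  0.5]
 [-0.1 -4.6  0.6]]
```

View pics/w1.png

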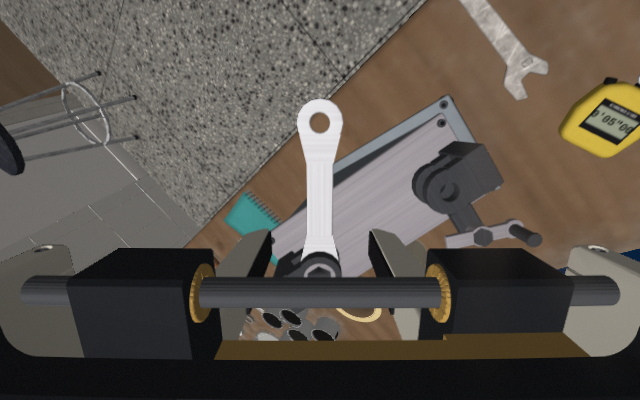

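Wrist view: the coupon lies between the fingers with its eye hole at (320,122). The fork's top hole is at (450,190), the keeper's hex pivot at (483,237) and the stud's top near (536,239). The clevis frame can now be fitted to these pixels.

```bash
cat >> h.py <<'E'
def wproj(X,p,T):
    k=env.get_calibration('wrist');H=np.linalg.inv(k['hand_eye']);c=H[:3,:3]@T.inv().apply(np.array(X)-p)+H[:3,3]
    s=c[:2]/c[2];s=s*(1+k['k1']*(s@s));return np.array([k['fx']*s[0]+k['cx'],k['fy']*s[1]+k['cy']])
E
python3 - <<'E'
from h import *
m=[tuple(x) for x in json.load(open('m2.json'))];v,_=fit(m)
p,T=tool();R=clevR(v[3])
for n in('coupon_eye','coupon_waist','clevis','keeper_stud'):print(n,wproj(model(n,v),p,T))
print('piv',wproj(v[:3]+R@[0,.048,.013],p,T))
im=cv2.imread('pics/w1.png')
g=cv2.cvtColor(im,cv2.COLOR_BGR2GRAY)
for y in(170,190,210):
    row=g[y,290:350];i=np.where(row>200)[0]+290;print(y,i.min(),i.max())
# precise holes
for (cx,cy,r) in((320,122,14),):
    s=g[cy-r:cy+r,cx-r:cx+r];mk=(s<150).astype('u1');n,l,st,ce=cv2.connectedComponentsWithStats(mk);print(st[1:],ce[1:]+[cx-r,cy-r])
c=cv2.resize(im[130:270,400:560],None,fx=4,fy=4,interpolation=cv2.INTER_CUBIC);cv2.imwrite('pics/c2.png',c)
E
```

```text
coupon_eye [319.38105825 124.30122757]
coupon_waist [318.79310608 199.98537605]
clevis [448.10230084 193.96690372]
keeper_stud [531.58359487 242.73171775]
piv [478.6759312  237.93299497]
170 307 331
190 307 331
210 307 331
[[  3   4  21  21 334]] [[319.1257485  122.29041916]]
```

View pics/c2.png

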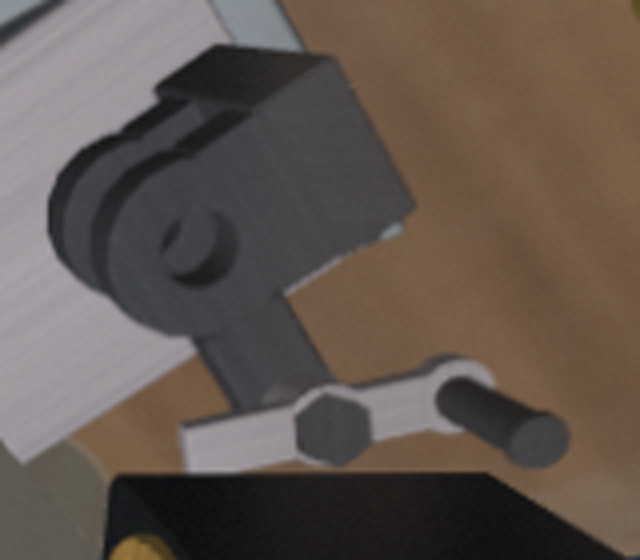

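Crop: the fork hole's centre is at full-picture (450.2,191.5), the hex pivot at (483.2,237) and the stud's top at (535,240).

```bash
cat >> h.py <<'E'
def fit2(meas,px,v0):
    "px: list of (name,uv,p,T)"
    f=lambda v:np.concatenate([np.concatenate([(model(n,v)-p)*w*1000/2.5 for n,p,w in meas]),
       np.concatenate([(wproj(model(n,v),p,T)-uv)/1.0 for n,uv,p,T in px])])
    r=least_squares(f,v0,loss='soft_l1',f_scale=2);return r.x,r.fun[-2*len(px):].reshape(-1,2)
E
python3 - <<'E'
from h import *
m=[tuple(x) for x in json.load(open('m2.json'))];v,_=fit(m)
p,T=tool()
px=[('coupon_eye',[319.3,122.2],p,T),('clevis',[450.2,191.5],p,T),('keeper_stud',[535,240],p,T)]
v,r=fit2(m,px,v);print(np.round(v,4),r);json.dump(list(v),open('v.json','w'))
R=clevR(v[3]);print('waist px',wproj(model('coupon_waist',v),p,T),'bolt',wproj(v[:3]+R@[.15,0,.01],p,T))
go(model('coupon_waist',v)-R[:,2]*.012,toolR(R,v[4]))
E
```

```text
[ 0.5734 -0.2424  0.1088 -1.6745  0.9534  1.1853] [[-0.15520659  1.26190891]
 [-0.69715353  1.13515033]
 [-1.3386607   0.89532648]]
waist px [319.38817427 199.29414562] bolt [319.62629525 281.87597997]
d [-0.0031 -0.001   0.1319] r [ 0.0016 -0.0036 -0.0031]
```

```bash
python3 -m inch '[[-0.001,0,0.05,0,0,0],[-0.003,-0.001,0.09,0,0,0],[-0.003,-0.001,0.12,0,0,0],[-0.003,-0.001,0.132,0,0,0],[-0.003,-0.001,0.132,0,0,0]]' && python3 -m inch '[[0,0,0,0,0,0],[0,0,0,0,0,0],[0,0,0,0,0,0],[0,0,0,0,0,0]]' 0.02 12 && python3 - <<'E'
from h import *
v=np.array(json.load(open('v.json')));R=clevR(v[3]);p,T=tool()
# actual coupon angle from tool x
x=R.T@T.as_matrix()[:,0];q=np.arctan2(-x[1],-x[0]);print('q tool',q,'tcp clevis',R.T@(p-v[:3]))
b=np.array([.15,0,0]);l=R.T@(p-v[:3]);rad=np.hypot(*(l-b)[:2]);print('rad',rad,'ang',np.arctan2(-(l-b)[1],-(l-b)[0]))
for f in(.15,.3,.45,.6,.75,.9,1.0):
    qq=v[4]*(1-f);P=v[:3]+R@np.array([.15-.075*np.cos(qq),-.075*np.sin(qq),l[2]]);print(f,end=' ');go(P,toolR(R,qq))
E
```

```text
time: 4.03
ee_pos: [0.5012, -0.3461, 0.1316]
tcp_rot: [-2.704, 0.291, 2.481]
wrist_force: [0.4, -0.3, 1.2]
width: 0.0596
gripper_force: 0.0
time: 4.53
ee_pos: [0.5012, -0.3466, 0.1317]
tcp_rot: [-2.704, 0.292, 2.481]
wrist_force: [0.2, 1.0, 2.8]
width: 0.0258
gripper_force: 12.0
q tool 0.9489419985207707 tcp clevis [ 0.10765107 -0.06096576 -0.03564147]
rad 0.07423109600907127 ang 0.9636802924502917
0.15 d [0.0001 0.0115 0.    ] r [ 0.0008 -0.0039  0.1386]
0.3 d [-0.0022  0.0219  0.    ] r [ 0.0006 -0.0039  0.2816]
0.45 d [-0.0059  0.032   0.    ] r [ 3.000e-04 -4.000e-03  4.246e-01]
0.6 d [-0.011   0.0414  0.    ] r [-0.     -0.004   0.5676]
0.75 d [-0.0174  0.05   -0.    ] r [-3.000e-04 -4.000e-03  7.106e-01]
0.9 d [-0.0249  0.0576 -0.    ] r [-6.000e-04 -4.000e-03  8.536e-01]
1.0 d [-0.0305  0.0621 -0.    ] r [-8.000e-04 -4.000e-03  9.489e-01]
```

```bash
python3 -m inch '[[0,0.0115,0,0,0,0.139],[-0.002,0.022,0,0,0,0.282],[-0.006,0.032,0,0,0,0.425],[-0.011,0.0415,0,0,0,0.568],[-0.0175,0.05,0,0,0,0.711],[-0.025,0.0575,0,0,0,0.854],[-0.0305,0.062,0,0,0,0.949],[-0.0305,0.062,0,0,0,0.949]]' && python3 - <<'E'
from h import *
v=np.array(json.load(open('v.json')));R=clevR(v[3]);p,T=tool()
x=R.T@T.as_matrix()[:,0];print('q tool',np.arctan2(-x[1],-x[0]),R.T@(p-v[:3]),env.state()['joints'])
im=env.snapshot('wrist');cv2.imwrite('pics/w2.png',im[:,:,::-1])
print(wproj(v[:3],p,T),wproj(v[:3]+R@[0,0,-.023],p,T))
g=cv2.cvtColor(im,cv2.COLOR_RGB2GRAY)
cv2.imwrite('pics/c3.png',cv2.resize(im[20:240,220:420,::-1],None,fx=2.7,fy=2.7,interpolation=cv2.INTER_CUBIC))
E
```

```text
time: 5.52
ee_pos: [0.5652, -0.3265, 0.1164]
tcp_rot: [-3.141, 0.523, 1.465]
wrist_force: [-1.1, -10.2, 4.3]
width: 0.0261
gripper_force: 12.0
q tool -0.0021864899627218317 [ 0.07698397  0.00059529 -0.03564795] [-0.39079977  0.62332634  1.59806303 -0.67058151  0.88153513  0.14174008]
[318.32104493 107.32547131] [318.64662401 110.15318953]
```

View pics/c3.png

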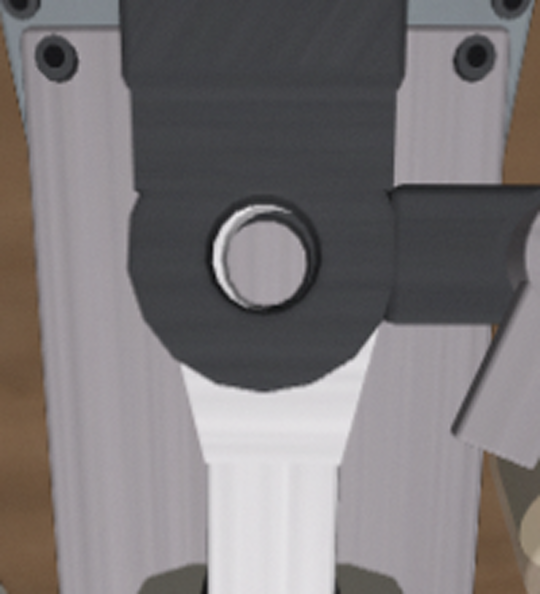

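The coupon eye is in the fork. The eye hole shows through the ear hole, crop centre (265,260), with a white crescent on the left: it is about 1.4 mm past in line, so I turn it back slightly and release.

```bash
python3 -m inch '[[0.002,-0.0008,0,0,0,-0.009],[0.002,-0.0008,0,0,0,-0.009]]' && python3 -m inch '[[0,0,0,0,0,0],[0,0,0,0,0,0],[0,0,-0.04,0,0,0],[0,0,-0.09,0,0,0],[0,0,-0.13,0,0,0],[0,0,-0.13,0,0,0]]' 0.06 && python3 - <<'E'
from h import *
v=np.array(json.load(open('v.json')));R=clevR(v[3]);p,T=tool()
im=env.snapshot('wrist');cv2.imwrite('pics/w3.png',im[:,:,::-1])
print('clevis px',wproj(v[:3],p,T))
for n in('clevis','coupon_eye','coupon_waist','keeper_stud'):
    r=env.spot_point(n,'wrist');print(n,[(np.round(d['position'],4).tolist(),round(d['score'],2)) for d in r[:2]],model(n,[*v[:4],0,v[5]]))
cv2.imwrite('pics/c4.png',cv2.resize(im[100:220,240:400,::-1],None,fx=4,fy=4,interpolation=cv2.INTER_CUBIC))
# pre grasp pose above pin: tool down, tool x along 165deg heading
P=np.array([.453,.129,.20]);a=np.radians(165);x=np.array([np.cos(a),np.sin(a),0]);z=np.array([0,0,-1.]);T2=Rn.from_matrix(np.c_[x,np.cross(z,x),z])
go(P,T2);print(p)
E
```

```text
time: 5.82
ee_pos: [0.5645, -0.3254, 0.1159]
tcp_rot: [-3.136, 0.524, 1.477]
wrist_force: [-0.9, -13.8, 4.9]
width: 0.0259
gripper_force: 12.0
time: 6.58
ee_pos: [0.5724, -0.2578, 0.2295]
tcp_rot: [-3.139, 0.521, 1.477]
wrist_force: [0.8, 0.2, -0.6]
width: 0.0601
gripper_force: 0.0
clevis px [319.83690328 120.93654648]
clevis [([0.6769, -0.3912, 0.0002], 0.7), ([0.5741, -0.2436, 0.1083], 0.68)] [ 0.5733752  -0.2424366   0.10875334]
coupon_eye [] [ 0.57218506 -0.25387485  0.08883475]
coupon_waist [([0.5682, -0.3222, 0.129], 0.73)] [ 0.56546319 -0.318478    0.12633475]
keeper_stud [([0.6386, -0.2031, 0.1322], 0.9)] [ 0.63695131 -0.20423722  0.13036138]
d [ 0.3386 -0.1545 -0.1629] r [-0.3723  0.4241 -1.3703]
[ 0.57243127 -0.25776239  0.22950589]
```

View pics/c4.png

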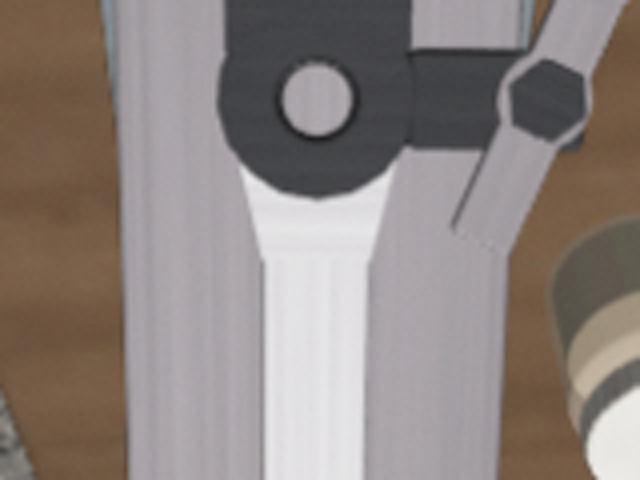

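The holes are concentric now: crop (317,99), full picture (319.2,124.8), 4 px below the prediction. I refit with the three wrist views and head for the pin.

```bash
python3 -m inch '[[0.02,-0.01,-0.05,0,0,0],[0.06,-0.03,-0.08,-0.05,0.06,-0.17],[0.1,-0.045,-0.11,-0.1,0.11,-0.34],[0.14,-0.065,-0.13,-0.15,0.16,-0.51],[0.18,-0.08,-0.15,-0.2,0.21,-0.68],[0.22,-0.1,-0.17,-0.24,0.27,-0.85],[0.26,-0.12,-0.17,-0.28,0.32,-1.0],[0.3,-0.14,-0.17,-0.32,0.37,-1.18]]' && python3 - <<'E'
from h import *
m=[tuple(x) for x in json.load(open('m2.json'))]+[('clevis',[.5741,-.2436,.1083],1.5),('keeper_stud',[.6386,-.2031,.1322],1.5)]
v=np.array(json.load(open('v.json')))
E=lambda *a:Rn.from_euler('xyz',a)
p1=np.array([.507,-.2818,.2444]);T1=E(-2.704,.292,2.478)
px=[('coupon_eye',[319.3,122.2],p1,T1),('clevis',[450.2,191.5],p1,T1),('keeper_stud',[535,240],p1,T1),
 ('clevis',[318.1,115.6],np.array([.5652,-.3265,.1164]),E(-3.141,.523,1.465)),
 ('clevis',[319.2,124.8],np.array([.57243,-.25776,.22951]),E(-3.139,.521,1.477))]
v,r=fit2(m,px,v);print(np.round(v,4),r);json.dump(list(v),open('v.json','w'))
p,T=tool();P=np.array([.453,.129,.24]);a=np.radians(165);x=np.array([np.cos(a),np.sin(a),0]);z=np.array([0,0,-1.]);T2=Rn.from_matrix(np.c_[x,np.cross(z,x),z])
go(P,T2)
E
```

```text
time: 7.82
ee_pos: [0.4643, 0.0987, 0.2251]
tcp_rot: [-3.098, 0.061, 2.692]
wrist_force: [0.5, 0.6, -0.8]
width: 0.0601
gripper_force: 0.0
[ 0.5727 -0.2448  0.1095 -1.6753  0.9455  1.1632] [[ 1.00178472 -0.11029597]
 [ 0.45253054 -0.21017539]
 [ 0.93540262  0.31370884]
 [ 0.4567396  -0.81647246]
 [ 0.55901103 -0.1590352 ]]
d [ 0.0224  0.0216 -0.0172] r [-0.0489  0.0563 -0.1889]
```

```bash
python3 -m inch '[[0.011,0.011,-0.008,-0.025,0.028,-0.095],[0.0224,0.0216,-0.0172,-0.049,0.056,-0.189],[0.0224,0.0216,-0.0172,-0.049,0.056,-0.189]]' && python3 - <<'E'
from h import *
p,T=tool();im=env.snapshot('wrist');cv2.imwrite('pics/w4.png',im[:,:,::-1])
for t in('long_pin','long_pin_seat','short_pin','pin_block'):
    r=env.spot_point(t,'wrist');print(t,[(np.round(d['position'],4).tolist(),round(d['score'],2)) for d in r[:3]])
print(p,wproj([.453,.129,.108],p,T),wproj([.453,.129,.070],p,T),wproj([.453,.129,.044],p,T))
E
```

```text
time: 8.2
ee_pos: [0.4541, 0.1282, 0.2406]
tcp_rot: [-3.14, 0.002, 2.874]
wrist_force: [-0.1, 0.5, 0.1]
width: 0.0598
gripper_force: 0.0
long_pin [([0.4545, 0.1305, 0.0101], 0.69)]
long_pin_seat [([0.4546, 0.1337, 0.0615], 0.65), ([0.5284, 0.024, 0.0527], 0.39)]
short_pin [([0.5056, 0.1152, 0.0154], 0.8)]
pin_block [([0.4986, 0.1228, 0.0005], 0.61)]
[0.45405532 0.12815245 0.24062362] [321.05282299 192.37018551] [320.95608582 185.17688428] [320.90101176 181.08308815]
```

View pics/w4.png

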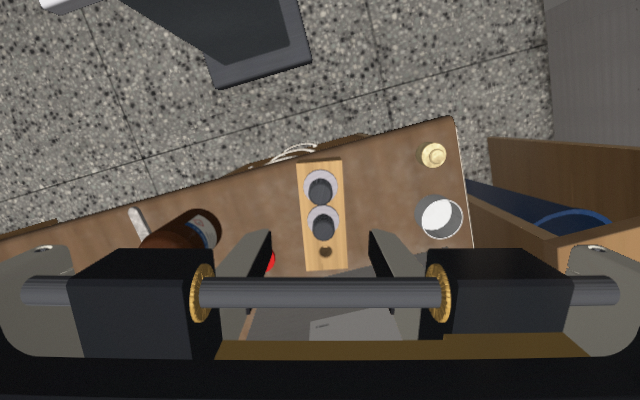

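Wrist view: the long pin's head is at (320,191), the short one's at (323,223), the empty bore at (325,252), and the red one is at the edge (268,262). The prediction for the long pin was (321,192), which matches, so I go down and grip.

```bash
python3 -m inch '[[0.001,0.001,0.055,0,0,0],[0.001,0.001,0.105,0,0,0],[0.001,0.001,0.145,0,0,0],[0.001,0.001,0.1615,0,0,0],[0.001,0.001,0.1615,0,0,0]]' && python3 -m inch '[[0,0,0,0,0,0],[0,0,0,0,0,0],[0,0,0,0,0,0]]' 0.015 40
```

```text
time: 9.07
ee_pos: [0.4529, 0.1289, 0.0785]
tcp_rot: [-3.139, 0.0, 2.874]
wrist_force: [-0.6, 1.0, 1.0]
width: 0.0598
gripper_force: 0.0
time: 9.45
ee_pos: [0.454, 0.1293, 0.0801]
tcp_rot: [-3.141, 0.004, 2.875]
wrist_force: [-0.2, 0.1, -0.5]
width: 0.0345
gripper_force: 0.0
```

```bash
python3 -m inch '[[0,0,0,0,0,0],[0,0,0,0,0,0],[0,0,0,0,0,0]]' && python3 - <<'E'
from h import *
p,T=tool();print(p)
E
```

```text
time: 9.82
ee_pos: [0.4539, 0.1293, 0.0798]
tcp_rot: [-3.141, 0.003, 2.875]
wrist_force: [-0.2, -0.6, 4.7]
width: 0.0249
gripper_force: 40.0
[0.45386673 0.12928792 0.07975298]
```

```bash
python3 -m inch '[[0,0,-0.02,0,0,0],[0,0,-0.05,0,0,0],[0,0,-0.1,0,0,0],[0,0,-0.15,0,0,0],[0,0,-0.18,0,0,0],[0,0,-0.18,0,0,0]]' && python3 - <<'E'
from h import *
im=env.snapshot('scene');cv2.imwrite('pics/s2.png',im[:,:,::-1])
for t in('long_pin','long_pin_seat'):
  for c in('scene',):
    r=env.spot_point(t,c);print(t,[(np.round(d['position'],4).tolist(),round(d['score'],2)) for d in r[:3]])
v=np.array(json.load(open('v.json')));R=clevR(v[3]);p,T=tool();print(p)
T2=toolR(R,.15)
print('via');go(v[:3]+R@[0,-.08,.0698+.06],T2)
E
```

```text
time: 10.58
ee_pos: [0.4537, 0.1297, 0.2605]
tcp_rot: [3.141, 0.005, 2.875]
wrist_force: [0.4, 0.8, -4.7]
width: 0.0251
gripper_force: 40.0
long_pin [([0.531, 0.0252, 0.0033], 0.74), ([0.4825, -0.0686, -0.0016], 0.68), ([0.4487, 0.1305, 0.1928], 0.54)]
long_pin_seat [([0.4559, 0.1269, 0.2463], 0.68), ([0.5272, 0.0243, 0.0579], 0.64)]
[0.45238232 0.1294069  0.25757927]
via
d [-0.1252 -0.2781  0.0362] r [ 0.391  -0.3965  1.2288]
```

```bash
python3 -m inch '[[-0.015,-0.035,-0.01,0.048,-0.049,0.15],[-0.03,-0.07,-0.02,0.096,-0.098,0.3],[-0.046,-0.104,-0.02,0.145,-0.147,0.455],[-0.062,-0.14,-0.02,0.193,-0.196,0.61],[-0.078,-0.174,-0.01,0.24,-0.246,0.76],[-0.094,-0.208,0,0.29,-0.295,0.915],[-0.11,-0.243,0.02,0.34,-0.346,1.07],[-0.125,-0.278,0.03,0.391,-0.3965,1.2288]]' && python3 - <<'E'
from h import *
v=np.array(json.load(open('v.json')));R=clevR(v[3]);p,T=tool();print(p,R.T@(p-v[:3]))
T2=toolR(R,.15)
for n in(.06,.012):go(v[:3]+R@[0,0,.0698+n],T2)
E
```

```text
time: 11.72
ee_pos: [0.4998, -0.1724, 0.2271]
tcp_rot: [-3.056, 0.517, 1.634]
wrist_force: [0.7, 0.4, -2.7]
width: 0.0252
gripper_force: 40.0
[ 0.49976779 -0.17235273  0.22708036] [ 0.00298259 -0.08009435  0.13399826]
d [-0.0087  0.0797  0.004 ] r [-0.0019 -0.0004 -0.004 ]
d [-0.0087  0.0798  0.052 ] r [-0.0019 -0.0004 -0.004 ]
```

```bash
python3 -m inch '[[-0.004,0.035,0.02,0,0,0],[-0.0085,0.065,0.035,0,0,0],[-0.0087,0.08,0.047,0,0,-0.004],[-0.0087,0.08,0.05,-0.002,0,-0.004],[-0.0087,0.08,0.05,-0.002,0,-0.004]]' && python3 - <<'E'
from h import *
v=np.array(json.load(open('v.json')));R=clevR(v[3]);p,T=tool();print(R.T@(p-v[:3]))
out=[]
for c in('scene','top'):
    im=env.snapshot(c)
    P=v[:3];u=proj(c,P);print(c,u,proj(c,p+T.apply([0,0,.0698])))
    x,y=np.round(u).astype(int);out.append(cv2.resize(im[y-50:y+25,x-50:x+50,::-1],(400,300),interpolation=cv2.INTER_CUBIC))
cv2.imwrite('pics/c5.png',np.hstack(out))
go(v[:3]+R@[0,0,.0698+.006],toolR(R,.15))
E
```

```text
time: 12.35
ee_pos: [0.5775, -0.2017, 0.1842]
tcp_rot: [-3.056, 0.516, 1.643]
wrist_force: [-0.7, 0.5, -2.4]
width: 0.0252
gripper_force: 40.0
[-0.000219    0.00030649  0.08634733]
scene [385.87516236 232.06711797] [383.59621076 226.03678596]
top [386.92212831 198.26156869] [384.58124395 197.22242422]
d [ 0.0004 -0.0008  0.0116] r [ 0.0045 -0.0006  0.0028]
```

View pics/c5.png

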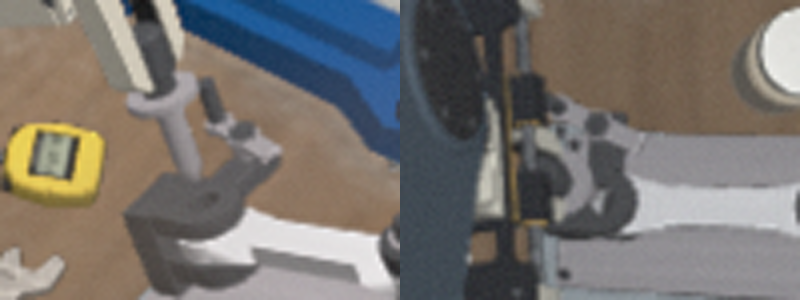

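The scene crop shows the nose at (193,178), just above the fork hole near (207,207) and in line with the axis. I push in step by step and watch the force.

```bash
python3 -m inch '[[0,0,0.006,0.004,0,0],[0,-0.0005,0.012,0.004,0,0],[0,-0.0005,0.018,0.004,0,0],[0,-0.0005,0.024,0.004,0,0],[0,-0.0005,0.024,0.004,0,0]]' && python3 - <<'E'
from h import *
v=np.array(json.load(open('v.json')));R=clevR(v[3]);p,T=tool();s=env.state();print(R.T@(p-v[:3]),'F',R.T@s['wrist_force'],'M',R.T@s['moment'])
E
```

```text
time: 13.08
ee_pos: [0.5766, -0.2141, 0.164]
tcp_rot: [-3.054, 0.516, 1.642]
wrist_force: [0.0, -0.3, -3.0]
width: 0.0253
gripper_force: 40.0
[0.00044069 0.00066957 0.06264143] F [-1.26899513  0.0329116  -2.78202829] M [-0.07768813  0.54174551  0.04441503]
```

Nose at −7 mm with no contact. Continuing.

```bash
python3 -m inch '[[0,0,0.006,0,0,0],[0,0,0.011,0,0,0],[0,0,0.016,0,0,0],[0,0,0.016,0,0,0]]' && python3 - <<'E'
from h import *
v=np.array(json.load(open('v.json')));R=clevR(v[3]);p,T=tool();s=env.state();print(R.T@(p-v[:3]),'F',R.T@s['wrist_force'],'M',R.T@s['moment'])
E
```

```text
time: 13.58
ee_pos: [0.5758, -0.2219, 0.1501]
tcp_rot: [-3.054, 0.516, 1.642]
wrist_force: [0.6, 1.7, -5.5]
width: 0.0248
gripper_force: 40.0
[0.00028248 0.00067116 0.04663352] F [-4.256737    0.40324493 -3.87667446] M [-0.16680238  1.01680362  0.07279521]
```

```bash
python3 -m inch '[[0.001,0,0.004,0,0,0],[0.001,0,0.008,0,0,0],[0.001,0,0.012,0,0,0],[0.001,0,0.012,0,0,0]]' && python3 - <<'E'
from h import *
v=np.array(json.load(open('v.json')));R=clevR(v[3]);p,T=tool();s=env.state();print(R.T@(p-v[:3]),'F',R.T@s['wrist_force'],'M',R.T@s['moment'])
E
```

```text
time: 14.08
ee_pos: [0.5753, -0.2272, 0.1395]
tcp_rot: [-3.054, 0.517, 1.642]
wrist_force: [0.7, 0.6, -3.4]
width: 0.0251
gripper_force: 40.0
[-0.0004      0.0007171   0.03485811] F [-2.32540809  0.58022793 -2.59956167] M [-0.14768862  0.62481829  0.03091778]
```

```bash
python3 -m inch '[[0.0004,0,0.005,0,0,0],[0.0004,0,0.01,0,0,0],[0.0004,0,0.015,0,0,0],[0.0004,0,0.015,0,0,0]]' && python3 - <<'E'
from h import *
v=np.array(json.load(open('v.json')));R=clevR(v[3]);p,T=tool();s=env.state();print(R.T@(p-v[:3]),'F',R.T@s['wrist_force'],'M',R.T@s['moment'])
E
python3 -m inch '[[0,0,0.002,0,0,0],[0,0,0.004,0,0,0],[0,0,0.004,0,0,0]]' && python3 - <<'E'
from h import *
v=np.array(json.load(open('v.json')));R=clevR(v[3]);p,T=tool();s=env.state();print(R.T@(p-v[:3]),'F',R.T@s['wrist_force'],'M',R.T@s['moment'])
E
```

```text
time: 14.58
ee_pos: [0.5743, -0.2342, 0.1261]
tcp_rot: [-3.054, 0.516, 1.642]
wrist_force: [0.2, 0.5, -2.5]
width: 0.025
gripper_force: 40.0
[-0.00094135  0.00051756  0.01970153] F [-1.74074481  0.16879068 -1.91196348] M [-0.07806488  0.51515594  0.0730328 ]
time: 14.95
ee_pos: [0.5745, -0.2358, 0.1235]
tcp_rot: [-3.055, 0.517, 1.642]
wrist_force: [-2.1, 3.5, 0.6]
width: 0.0249
gripper_force: 40.0
[-0.00091559  0.00082281  0.01659412] F [-2.50575015 -2.45960402  2.13712002] M [-0.34950288  0.64212489  0.0304382 ]
```

```bash
python3 -m inch '[[0,0,0.001,0,0,0],[0,0,0.002,0,0,0],[0,0,0.002,0,0,0]]' && python3 - <<'E'
from h import *
v=np.array(json.load(open('v.json')));R=clevR(v[3]);p,T=tool();s=env.state();print(R.T@(p-v[:3]),'F',R.T@s['wrist_force'],'M',R.T@s['moment'])
E
```

```text
time: 15.32
ee_pos: [0.5745, -0.2359, 0.1233]
tcp_rot: [-3.056, 0.517, 1.641]
wrist_force: [-8.6, 17.2, 19.4]
width: 0.0252
gripper_force: 40.0
[-0.0009532   0.00086221  0.01643623] F [ -4.3022325  -10.33404937  24.8741804 ] M [-1.77357779  0.9823319   0.08289264]
```

The pin is seated: 27 N axial, no further motion, TCP at clevis z 16.4 mm. Releasing a little, backing out and checking.

```bash
python3 -m inch '[[0,0,-0.0025,0,0,0],[0,0,-0.0025,0,0,0],[0,0,-0.0025,0,0,0]]' 0.036 && python3 -m inch '[[0,0,-0.015,0,0,0],[0,0,-0.04,0,0,0],[0,0,-0.06,0,0,0],[0,-0.03,-0.07,0,0,0],[0,-0.07,-0.08,0,0,0],[0,-0.07,-0.08,0,0,0]]' && python3 - <<'E'
from h import *
v=np.array(json.load(open('v.json')));R=clevR(v[3]);p,T=tool();print(R.T@(p-v[:3]))
im=env.snapshot('wrist');cv2.imwrite('pics/w6.png',im[:,:,::-1])
print('flange top/head top px',wproj(v[:3]+R@[0,0,.006],p,T),wproj(v[:3]+R@[0,0,.044],p,T),'stud',wproj(model('keeper_stud',v),p,T))
for n in('keeper_stud','long_pin','long_pin_seat','clevis'):
    r=env.spot_point(n,'wrist');print(n,[(np.round(d['position'],4).tolist(),round(d['score'],2)) for d in r[:2]],model(n,v) if n[0]in'kc' else v[:3]-R[:,2]*.054*(n=='long_pin'))
E
```

```text
time: 15.7
ee_pos: [0.5744, -0.236, 0.1235]
tcp_rot: [-3.055, 0.517, 1.642]
wrist_force: [0.0, -0.0, -0.2]
width: 0.0358
gripper_force: 0.0
time: 16.45
ee_pos: [0.5076, -0.1975, 0.1997]
tcp_rot: [-3.056, 0.517, 1.641]
wrist_force: [0.8, -0.2, 0.4]
width: 0.0362
gripper_force: 0.0
[ 0.01026263 -0.06969376  0.09815594]
flange top/head top px [395.84317198 203.43112376] [407.96569719 215.79832498] stud [487.23113971 192.92701435]
keeper_stud [([0.6372, -0.2049, 0.1332], 0.61), ([0.5715, -0.26, 0.0915], 0.43)] [ 0.63689806 -0.20690799  0.13127907]
long_pin [([0.569, -0.2688, 0.0635], 0.97)] [ 0.5698904  -0.27162425  0.06277779]
long_pin_seat [([0.5756, -0.2426, 0.1088], 0.76)] [ 0.57270655 -0.24477152  0.10954317]
clevis [([0.6192, -0.1041, 0.0051], 0.7)] [ 0.57270655 -0.24477152  0.10954317]
```

View pics/w6.png

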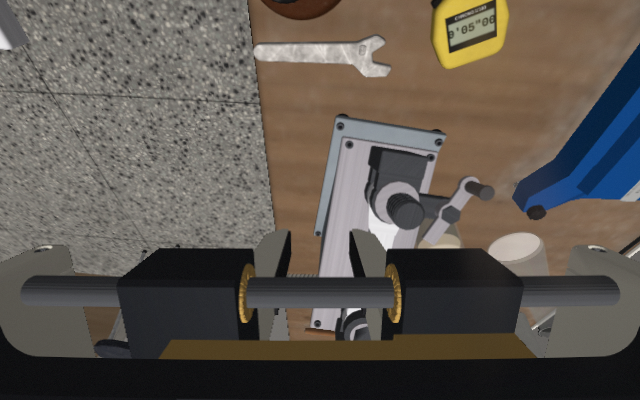

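The pin is home: head at (405,213), predicted (408,216). The stud's top is at (486,193), as modelled, with k about 1.16. Next I push the stud with the left finger's inner face, tool upright.

```bash
cat >> h.py <<'E'
def kpose(v,k,clear,up=-.015,half=.025):
    h=np.array([np.cos(v[3]),np.sin(v[3]),0]);w=np.array(v);w[5]=k
    x=np.array([h[1],-h[0],0]);x=x if x[0]<0 else -x;z=np.array([0,0,-1.]);T=Rn.from_matrix(np.c_[x,np.cross(z,x),z])
    return model('keeper_stud',w)+h*(half-.0065-clear)+[0,0,up],T
E
python3 - <<'E'
from h import *
v=np.array(json.load(open('v.json')));P,T2=kpose(v,v[5],.01,.06);print(P);go(P,T2)
E
```

```text
[ 0.63601149 -0.21536163  0.19127907]
d [-0.0196  0.1262  0.008 ] r [-0.4311  0.3708 -1.3832]
```

```bash
python3 -m inch '[[-0.002,0.016,-0.02,-0.054,0.046,-0.173],[-0.005,0.032,-0.03,-0.108,0.093,-0.346],[-0.007,0.048,-0.03,-0.162,0.139,-0.519],[-0.01,0.064,-0.03,-0.216,0.185,-0.692],[-0.012,0.08,-0.03,-0.27,0.232,-0.865],[-0.015,0.096,-0.02,-0.323,0.278,-1.037],[-0.017,0.112,-0.01,-0.377,0.325,-1.21],[-0.0196,0.126,0,-0.431,0.371,-1.383]]' 0.05 && python3 - <<'E'
from h import *
v=np.array(json.load(open('v.json')));go(*kpose(v,v[5],.01,.04));go(*kpose(v,v[5],.01))
E
```

```text
time: 17.7
ee_pos: [0.6363, -0.2118, 0.1975]
tcp_rot: [3.139, -0.002, 3.043]
wrist_force: [-0.4, 0.8, 0.6]
width: 0.0501
gripper_force: 0.0
d [-0.0001 -0.0036  0.0263] r [ 0.0023 -0.0016  0.0055]
d [-0.0001 -0.0037  0.0813] r [ 0.0023 -0.0016  0.0055]
```

```bash
python3 -m inch '[[0,-0.002,0.03,0,0,0],[0,-0.002,0.055,0,0,0],[0,-0.002,0.075,0,0,0],[0,-0.002,0.078,0,0,0],[0,-0.002,0.078,0,0,0]]' && python3 - <<'E'
from h import *
v=np.array(json.load(open('v.json')));k0=v[5]
for k in(k0,.9,.7,.5,.3,.1,0):
    print(round(k,2),end=' ');go(*kpose(v,k,0 if k>0 else -.003))
E
```

```text
time: 18.32
ee_pos: [0.6356, -0.2131, 0.1205]
tcp_rot: [3.141, -0.0, 3.037]
wrist_force: [-1.7, 2.2, 3.3]
width: 0.0497
gripper_force: 1.8
1.16 d [-0.0006 -0.0122  0.0042] r [ 0.0004 -0.0004 -0.0001]
0.9 d [-0.0074 -0.0157  0.0022] r [ 0.0004 -0.0004 -0.0001]
0.7 d [-0.0117 -0.0193  0.0001] r [ 0.0004 -0.0004 -0.0001]
0.5 d [-0.0151 -0.0236 -0.0024] r [ 0.0004 -0.0004 -0.0001]
0.3 d [-0.0174 -0.0284 -0.0052] r [ 0.0004 -0.0004 -0.0001]
0.1 d [-0.0186 -0.0335 -0.0081] r [ 0.0004 -0.0004 -0.0001]
0 d [-0.0188 -0.039  -0.0096] r [ 0.0004 -0.0004 -0.0001]
```

The right finger touched the pivot end of the bar (3 N). I lift, open wider so that it clears, and come down again.

```bash
python3 -m inch '[[0,0,-0.02,0,0,0],[0,0,-0.03,0,0,0],[0,-0.007,-0.03,0,0,0],[0,-0.007,-0.03,0,0,0]]' 0.084 && python3 - <<'E'
from h import *
v=np.array(json.load(open('v.json')))
r=env.snapshot('wrist');r=env.spot_point('keeper_stud','wrist');print(r[:1])
go(*kpose(v,v[5],.008,-.012,.042))
E
```

```text
time: 18.82
ee_pos: [0.6344, -0.221, 0.1501]
tcp_rot: [-3.142, -0.0, 3.036]
wrist_force: [0.1, 0.3, -0.1]
width: 0.0826
gripper_force: 0.0
[{'position': [0.6367, -0.2024, 0.129], 'score': 0.79}]
d [-0.0012 -0.0137  0.0305] r [ 0.0003 -0.0011 -0.0007]
```

```bash
python3 -m inch '[[0,-0.013,0.005,0,0,0],[0,-0.013,0.02,0,0,0],[-0.001,-0.013,0.03,0,0,0],[-0.001,-0.013,0.03,0,0,0]]' && python3 - <<'E'
from h import *
v=np.array(json.load(open('v.json')));k0=v[5]
for k in(k0,1.0,.85,.7,.55,.4,.25,.1,0):
    print(round(k,2),end=' ');go(*kpose(v,k,0 if k>0 else -.003,-.012,.042))
E
```

```text
time: 19.42
ee_pos: [0.6337, -0.233, 0.1188]
tcp_rot: [3.141, -0.002, 3.037]
wrist_force: [-0.3, 0.7, -0.4]
width: 0.0837
gripper_force: 0.0
1.16 d [-0.0004 -0.0092 -0.0005] r [ 0.0008 -0.0024 -0.0002]
1.0 d [-0.0048 -0.0112 -0.0016] r [ 0.0008 -0.0024 -0.0002]
0.85 d [-0.0083 -0.0135 -0.003 ] r [ 0.0008 -0.0024 -0.0002]
0.7 d [-0.0115 -0.0163 -0.0046] r [ 0.0008 -0.0024 -0.0002]
0.55 d [-0.0141 -0.0195 -0.0064] r [ 0.0008 -0.0024 -0.0002]
0.4 d [-0.0162 -0.0229 -0.0084] r [ 0.0008 -0.0024 -0.0002]
0.25 d [-0.0176 -0.0266 -0.0106] r [ 0.0008 -0.0024 -0.0002]
0.1 d [-0.0184 -0.0304 -0.0128] r [ 0.0008 -0.0024 -0.0002]
0 d [-0.0185 -0.036  -0.0143] r [ 0.0008 -0.0024 -0.0002]
```

```bash
python3 -m inch '[[-0.0005,-0.009,-0.0005,0,0,0],[-0.005,-0.0115,-0.0016,0,0,0],[-0.0085,-0.014,-0.003,0,0,0],[-0.0115,-0.0165,-0.0046,0,0,0],[-0.014,-0.0195,-0.0064,0,0,0],[-0.014,-0.0195,-0.0064,0,0,0]]' && python3 - <<'E'
from h import *
r=env.snapshot('wrist');r=env.spot_point('keeper_stud','wrist');print(r[:1])
v=np.array(json.load(open('v.json')))
print(model('keeper_stud',[*v[:5],.55]))
E
```

```text
time: 20.18
ee_pos: [0.647, -0.2542, 0.1273]
tcp_rot: [3.141, 0.002, 3.037]
wrist_force: [2.1, 4.3, 1.6]
width: 0.0843
gripper_force: 1.8
[{'position': [0.6499, -0.216, 0.1349], 'score': 0.6}]
[ 0.64943557 -0.21855168  0.1372099 ]
```

The keeper is following. I finish the arc and press it against the stop.

```bash
python3 -m inch '[[-0.002,-0.0035,-0.002,0,0,0],[-0.0035,-0.0075,-0.0042,0,0,0],[-0.0043,-0.011,-0.0064,0,0,0],[-0.0045,-0.014,-0.0078,0,0,0],[-0.0045,-0.016,-0.0085,0,0,0],[-0.0045,-0.016,-0.0085,0,0,0]]' && python3 - <<'E'
from h import *
r=env.snapshot('wrist');r=env.spot_point('keeper_stud','wrist');print(r[:1])
v=np.array(json.load(open('v.json')))
print(model('keeper_stud',[*v[:5],0]));go(*kpose(v,0,0,-.012,.042))
E
```

```text
time: 21.02
ee_pos: [0.6488, -0.2704, 0.1351]
tcp_rot: [3.141, -0.0, 3.037]
wrist_force: [2.0, 3.7, 1.1]
width: 0.0844
gripper_force: 2.2
[{'position': [0.6529, -0.2314, 0.1468], 'score': 0.92}]
[ 0.65241931 -0.23251889  0.14505021]
d [0.0004 0.0026 0.0021] r [ 0.0005 -0.0005 -0.0003]
```

```bash
python3 -m inch '[[0,-0.0015,-0.0008,0,0,0],[0,-0.003,-0.0015,0,0,0],[0,-0.003,-0.0015,0,0,0]]'
```

```text
time: 21.5
ee_pos: [0.6487, -0.2714, 0.1356]
tcp_rot: [3.138, -0.002, 3.037]
wrist_force: [5.5, 13.4, -4.0]
width: 0.0842
gripper_force: 6.8
```

It is against the stop (13 N, no further motion). Backing off, lifting clear and inspecting.

```bash
python3 -m inch '[[0,0.012,0,0,0,0],[0,0.012,-0.03,0,0,0],[0.02,0.012,-0.08,0,0,0],[0.07,0.012,-0.12,0,0,0],[0.12,0.02,-0.14,0,0,0],[0.14,0.03,-0.14,0,0,0],[0.14,0.03,-0.14,0,0,0]]' && python3 - <<'E'
from h import *
v=np.array(json.load(open('v.json')));p,T=tool();R=clevR(v[3]);print(p)
im=env.snapshot('wrist')
for n in('keeper_stud','long_pin','long_pin_seat','short_pin'):
    r=env.spot_point(n,'wrist');print(n,[(np.round(d['position'],4).tolist(),round(d['score'],2)) for d in r[:2]])
sc=env.snapshot('scene');x,y=np.round(proj('scene',v[:3])).astype(int);u=np.round(wproj(v[:3],p,T)).astype(int);print(u)
a=cv2.resize(sc[y-60:y+40,x-50:x+50,::-1],(400,400),interpolation=cv2.INTER_CUBIC)
ux,uy=np.clip(u,[60,60],[580,340]);b=cv2.resize(im[uy-60:uy+60,ux-60:ux+60,::-1],(400,400),interpolation=cv2.INTER_CUBIC)
cv2.imwrite('pics/c7.png',np.hstack([a,b]))
E
```

```text
time: 22.38
ee_pos: [0.5117, -0.2291, 0.2776]
tcp_rot: [-3.14, 0.0, 3.037]
wrist_force: [0.3, -1.2, 0.0]
width: 0.0841
gripper_force: 0.0
[ 0.51168144 -0.22912655  0.27755855]
keeper_stud [([0.6517, -0.2317, 0.1453], 0.53)]
long_pin [([0.5317, 0.0204, 0.0032], 0.76), ([0.5715, -0.2679, 0.0644], 0.63)]
long_pin_seat [([0.531, 0.0238, 0.0505], 0.74), ([0.5738, -0.2409, 0.1081], 0.65)]
short_pin [([0.5047, 0.1167, 0.013], 0.67)]
[313 236]
```

View pics/c7.png

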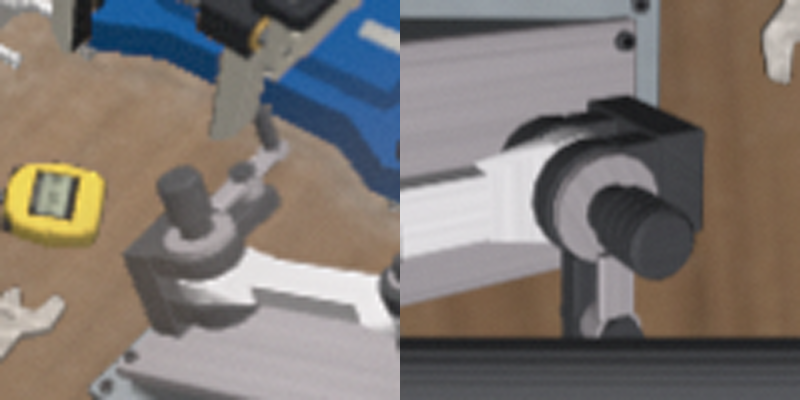

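The pin sits flush at (200,240), and the keeper tongue lies over the flange, in line with the arm at (240,180); the stud is at (265,130). The robot is clear, so I hand in.

```bash
python3 -c "
from station import env
print(env.sign_off())"
```

```text
the job is handed in; nothing more can be done
None
```

The job is handed in at about 22 s: the coupon eye is in the fork, the long pin is seated flush and the keeper is turned to its stop over the flange. The short pin is still in its bore. One finger brushed the keeper bar at about 3 N on the first approach, and I saw nothing else disturbed.

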